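# End the drying run and hold the glass tube to the light

## Robot

A 6-joint arm with a two-finger parallel gripper is mounted at the origin on the work surface. World frame = base frame: x ahead of the robot, y to its left, z up, the work surface at z = 0. Lengths are in m, angles in rad, forces in N, time in s.
With the tool pointing down it reaches from about 0.425 to 1.125 m from the base axis. Payload 14.9 kg.
Tool frame: the origin (TCP) lies at the very end of the fingers, on their centre line; the grasp point (between the pads) lies manip.grip_depth behind it (manip.grip_depth is the distance from the TCP to the grasp point, in m); z points along the fingers, y is the line along which they close (so a half turn about z gives the same grasp; the last joint's range is limited). The gripper opens to 91 mm and grips with 3 to 60 N. Pads are 32 mm wide; open, the fingers measure 118 mm over their backs; the gripper's body (76 mm by 178 mm) begins 60 mm behind the grasp point.
Start: joints at [1.248, 0.379, 1.734, -0, 1.028, -0.033], TCP at [0.2, 0.671, 0.214] pointing down, gripper open.
Joint ranges: [-2.77, 2.77], [-0.74, 2.19], [0, 2.66], [-1.06, 4.2], [0.31, 2.87], [-3.08, 3.08]. Speed limits (rad/s): [1.89, 1.89, 2.39, 3.14, 3.14, 3.14].

## Interface

Orientations are given as a unit quaternion [w, x, y, z].
In Python, from rig import manip gives the robot as it stands.
- The arm moves only by the tool send_rows, never from a script. Its argument "steps" is a list of rows, each an object of numbers: "dx", "dy", "dz": the shift along the tool's x, y, z in mm; "spin": the turn about the tool's z in degrees. In form: [{"dx": .., "dy": .., "dz": .., "spin": ..}, ...]. A call has 1 to 10 rows; each row is the pose to reach, as a shift and turn from the pose commanded when the call began, along the tool's axes at that moment; what a row does not reach only later rows make up. A row lasts 1/10 s, in which the tool goes at most 50 mm and 8.59 degrees, less where a joint would pass 70% of its speed; a pose out of reach is approached as far as the arm can. A call with a gripper value outside its range is refused whole. "grip" is the finger opening in mm, from 0 to 91.2, set as the call begins (left out, the last holds). The fingers move at their own pace and stop on an object; "grip_force" is the grip in N (left out, the last holds). Time passes only in rows, so rows that repeat a pose let the fingers close. It gives the time, the measured TCP pose, the force, the opening and the grip force at its end, in the units of the state.
- manip.observe(): the state, without advancing time (a new reading comes with each control period).
- manip.get_image(name): name is "scene" or "side" or "wrist"; returns a dict with "color" (384x512x3 uint8, blue, green, red), "range_z" (384x512 float32, m along the optical axis (not along the pixel's ray), 0 where there is no reading), "K" (3x3 intrinsics, pixels), "cam_to_world" (4x4, takes a point from camera to world coordinates). Camera axes: x right, y up, looking along -z (the intrinsics and any distortion apply to the point x, -y, -z); pixel columns grow to the right and rows downward; lengths in m; the calibration is good to about 2 mm. A picture is of the moment at which its call begins.
- manip.sign_off(): hands the job in; it is judged then, once.
Trained networks look in a picture, given as the dict that the camera call returned (one of the last four; its "shot" number tells which), for a name from the list of things; names that differ only in an ending like _2 or _b are one class to them, and where a whole thing is asked for, a point or a joint stands for the part that bears it (a point fixed in the world has none). Each returns a list of dicts, best first, with "confidence" (0 to 1); they miss things now and then, are a little off and sometimes report something else, mostly with a low value. They report only what shows in the picture. A call takes as long as a camera call.
- manip.find_in(thing, picture): "location" ([row, column] in pixels, amid what is visible of it).
- manip.landmark_of(thing, picture): "location" ([row, column] in pixels: a listed point, or the origin of a listed thing).
The state is a dict: "t": time; "joint_pos": joint angles; "joint_vel": joint speeds; "tau": joint torques, N m; "position": TCP position; "ee_rot": TCP orientation; "force": force on the tool from outside, world axes, zero at the start; "wrist_torque": the same for the moment, N m; "gripper_width": finger opening in m; "finger_force": force on a finger pad.
Only numpy, scipy, OpenCV 4.12 (cv2) and the standard library are available. Lean on these libraries where they do the work, as an engineer would, in place of code of your own. Each camera call takes 0.05 s, during which the arm holds its last target. There are 200 camera calls.

## Task

A washed, empty glass tube has been drying in the dry-block heater: end the run by twisting the red spring-return knob clockwise to its stop and letting go so that it springs back. Then draw the blue-capped tube up out of its well and hold it over the middle of the light pad to look for cracks: its middle about 15 cm above the pad, cap end up, slanted at about 45 degrees (any direction). Finish still holding it there in the gripper, steady and touching nothing else, with the other two tubes left in their wells and everything else on the bench undisturbed.

Things in the scene. Friction and masses are not known exactly. Their poses are not given: they have to be found in the camera images.
- heater: White dry-block heater, 230 (x) x 280 (y) x 85 mm high, fixed; origin under its centre, z up, front strip (-x) towards the robot. Its aluminium block (top 95 mm above the bench) has three wells along y, at x = +30, y = -75, 0, +75 mm, each 31 mm wide, 67 mm deep (floor 28 mm above the bench), each holding a capped tube; which tube is in which well varies.
- stop_knob (a joint): Angle of the red knob on the heater's front strip (rad): 0 at rest, grows as it is turned clockwise seen from above, hard stop at 1.10. A light return spring (0.12 N m/rad) brings it back to 0 when let go.
- knob_grip (a point): On the upright axis of the red knob, 105 mm above the bench, at heater x = -75, y = 0 mm. The knob is a red bar 46 mm long (this frame's x), 12 mm wide (y), from 91 to 115 mm above the bench, on a black disc 48 mm across. The frame turns with the knob, z up; at rest the bar lies along the heater's x.
- tube: The tube to inspect: clear flat-bottomed glass tube 28 mm in diameter with a BLUE cap, 115 mm long overall, about 45 g; origin at the centre of its bottom, z along its axis towards the cap. It stands loosely upright in a well with its top 143 mm above the bench.
- tube_mid (a point): Middle of the blue-capped tube, on its axis 57.5 mm from the bottom.
- tube_cap (a point): Middle of the blue cap, on the tube's axis 102.5 mm from the bottom. The cap is a cylinder 34 mm in diameter and 25 mm tall; in the well its lower edge is 23 mm above the block's top.
- light_pad: Light pad lying on the bench, fixed: black slab 160 (x) x 120 (y) x 12 mm with a bright white face; origin at the centre of its underside, z up.
- tube_white: Same kind of tube with a white cap, in another well: stays there. Origin at its bottom, z up.
- tube_orange: Same kind of tube with an orange cap, in another well: stays there. Origin at its bottom, z up.
- beaker: Small glass beaker, 70 mm across, 85 mm tall, standing beyond the light pad; origin under its centre. Bystander.
- jar: Amber jar with a white lid, 60 mm across, 100 mm tall, left of the heater towards the robot; origin under its centre. Bystander.
- dish: Flat round dish with white lid, 74 mm across, 18 mm tall, near the robot; origin under its centre. Bystander.
- marker: White marker with green cap, about 140 x 15 x 15 mm, lying near the robot; origin under the white barrel. Bystander.
- tip_box: Green box with clear lid, 120 x 85 x 75 mm, left of the heater; origin under its centre. Bystander.

How it is judged:
By the outcome, as a careful person would: the job done as asked, in the order asked, and still so for the second after the job is handed in, while the arm keeps its last pose, push and grip.
It also fails if it takes over 54 s, if anything falls off the work surface, if the arm or the gripper's body presses on something with over 40 N, if the wrist force passes 120 N, or if a joint passes its speed limit or range.

## Working session

There is one attempt and no reset: what is moved stays moved. The work goes in short steps, Python scripts to look and compute and a tool call to move; the robot and the scene stay as the last step left them, time stands still between calls to the robot, and variables do not carry over. Pictures are saved under pics/ and viewed, at most 10 in all, crops included, and the job is handed in when it is done.

Besides the shell and the picture viewer there is one more tool, called after ">>>" in YAML: its name, and indented under it one key for each argument. send_rows: Moves the arm, as the interface text tells. Its arguments: {"type":"object","properties":{"steps":{"type":"array","items":{"type":"object","properties":{"dx":{"type":"number"},"dy":{"type":"number"},"dz":{"type":"number"},"spin":{"type":"number"}}}},"grip":{"type":"number"},"grip_force":{"type":"number"}},"required":["steps"]}

```bash
ls; mkdir -p pics
cat > h.py <<'E'
import numpy as np, cv2
from rig import manip
NAMES="heater knob_grip stop_knob tube tube_mid tube_cap light_pad tube_white tube_orange beaker jar".split()
def ray(p,rc):
    K=p["K"];T=p["cam_to_world"]
    d=np.array([(rc[1]-K[0,2])/K[0,0],-(rc[0]-K[1,2])/K[1,1],-1.0])
    return T[:3,3],T[:3,:3]@d
def atz(p,rc,z):
    o,d=ray(p,rc);return o+d*(z-o[2])/d[2]
def bydepth(p,rc):
    o,d=ray(p,rc);r,c=int(round(rc[0])),int(round(rc[1]))
    w=p["range_z"][max(r-1,0):r+2,max(c-1,0):c+2];w=w[w>0]
    return o+d*np.median(w) if w.size else None
def tri(rs):
    A=np.zeros((3,3));b=np.zeros(3)
    for o,d in rs:
        d=d/np.linalg.norm(d);M=np.eye(3)-np.outer(d,d);A+=M;b+=M@o
    return np.linalg.solve(A,b)
E
python3 - <<'E'
from h import *
np.set_printoptions(precision=3,suppress=True)
s=manip.observe();print(manip.grip_depth,s["position"],s["ee_rot"],s["t"])
P={}
for n in ["scene","side","wrist"]:
    P[n]=p=manip.get_image(n);print(n,p["cam_to_world"][:3,3],[k for k in p if k not in("color","range_z","K","cam_to_world")])
    cv2.imwrite(f"pics/{n}0.png",p["color"])
for th in NAMES:
    rs=[]
    for n,p in P.items():
        L=manip.landmark_of(th,p)
        if L:
            b=L[0];print(th,n,np.round(b["location"],1),round(b["confidence"],2),bydepth(p,b["location"]))
            if b["confidence"]>.4: rs.append(ray(p,b["location"]))
    if len(rs)>1: print("  TRI",tri(rs))
E
```

```text
pics
0.0188 [0.2   0.67  0.213] [-0.     0.144  0.99  -0.001] 0.0
scene [ 1.263 -0.198  0.818] ['shot']
side [ 0.336 -0.857  1.276] ['shot']
wrist [0.128 0.692 0.385] ['shot']
heater scene [223.3 264.2] 0.68 [0.644 0.039 0.081]
heater side [206.1 265.5] 0.77 [ 0.545 -0.005  0.085]
  TRI [ 0.562  0.07  -0.017]
knob_grip scene [182.9 255.1] 0.54 [0.507 0.059 0.112]
knob_grip side [188.  245.4] 0.72 [0.49  0.062 0.115]
  TRI [0.492 0.067 0.102]Traceback (most recent call last):
  File "<stdin>", line 11, in <module>
ValueError: it knows: beaker, dish, heater, jar, knob_grip, light_pad, marker, tip_box, tube, tube_cap, tube_mid, tube_orange, tube_white
```

```bash
sed -i 's/ stop_knob//' h.py
python3 - <<'E'
from h import *
np.set_printoptions(precision=3,suppress=True)
P={n:manip.get_image(n) for n in ["scene","side"]}
cv2.imwrite("pics/both.png",np.hstack([cv2.resize(p["color"],(400,300)) for p in P.values()]))
for th in NAMES[2:]:
    rs=[]
    for n,p in P.items():
        L=manip.landmark_of(th,p)
        if L:
            b=L[0];print(th,n,np.round(b["location"],1),round(b["confidence"],2),bydepth(p,b["location"]))
            if b["confidence"]>.4: rs.append(ray(p,b["location"]))
    if len(rs)>1: print("  TRI",tri(rs))
# heater yaw from top-surface points near z=.085, side view
p=P["side"];K=p["K"];v,u=np.mgrid[0:384,0:512];z=p["range_z"]
X=np.stack([(u-K[0,2])/K[0,0]*z,-(v-K[1,2])/K[1,1]*z,-z],-1)@p["cam_to_world"][:3,:3].T+p["cam_to_world"][:3,3]
for lo,hi in((.08,.0895),(.0905,.099)):
    m=(z>0)&(X[...,2]>lo)&(X[...,2]<hi)&(abs(X[...,0]-.565)<.2)&(abs(X[...,1]-.067)<.2)
    print(lo,m.sum(),cv2.minAreaRect(X[m][:,:2].astype(np.float32)))
E
```

```text
tube scene [224.3 262.2] 0.67 [0.646 0.033 0.081]
tube side [198.  276.2] 0.6 [ 0.576 -0.02   0.14 ]
  TRI [0.6   0.054 0.032]
tube_mid scene [208.5 263.7] 0.62 [0.609 0.05  0.103]
tube_mid side [187.5 271.6] 0.55 [0.58  0.056 0.101]
  TRI [0.585 0.064 0.082]
tube_cap scene [199.1 266.2] 0.69 [0.61  0.056 0.139]
tube_cap side [181.9 273.9] 0.44 [0.584 0.048 0.14 ]
  TRI [0.589 0.065 0.118]
light_pad scene [253.5 140.6] 0.66 [ 0.581 -0.306  0.012]
light_pad side [300.3 297.4] 0.97 [ 0.574 -0.32   0.012]
  TRI [ 0.574 -0.311  0.001]
tube_white scene [227.6 242.8] 0.5 [ 0.642 -0.023  0.084]
tube_white side [216.4 276.7] 0.69 [ 0.57  -0.058  0.092]
  TRI [ 0.585 -0.007  0.016]
tube_orange scene [218.3 289. ] 0.52 [0.649 0.113 0.081]
tube_orange side [319.9 203.4] 0.73 [ 0.285 -0.323  0.015]
  TRI [ 0.262  0.112 -0.466]
beaker scene [299.7 187.3] 0.65 [ 0.779 -0.209  0.033]
beaker side [261.7 338.9] 0.7 [ 0.731 -0.235  0.041]
  TRI [ 0.749 -0.208 -0.014]
jar scene [158.3 325.7] 0.66 [0.357 0.389 0.016]
jar side [149.6 190.8] 0.54 [0.33  0.376 0.016]
  TRI [ 0.329  0.405 -0.011]
0.08 2673 ((0.5639569163322449, 0.061690352857112885), (0.2865419387817383, 0.23043271899223328), 87.67497253417969)
0.0905 974 ((0.5646227598190308, 0.0572049617767334), (0.22323954105377197, 0.2620154619216919), 0.29272517561912537)
```

View pics/scene0.png

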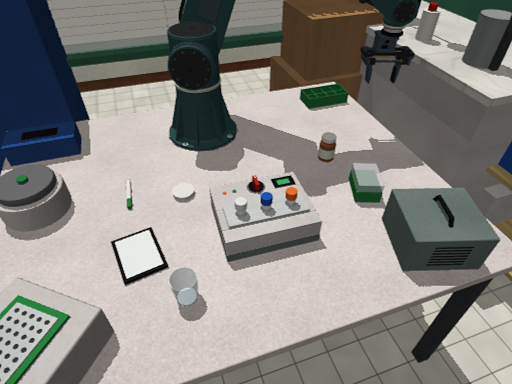

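View pics/side0.png

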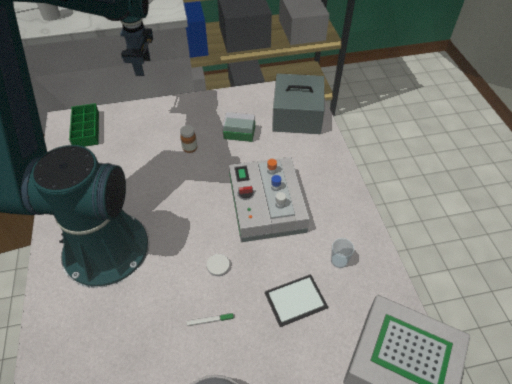

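>>> send_rows:
  steps:
    - {"dx":-20,"dy":-22,"dz":-15,"spin":-1}
    - {"dx":-50,"dy":-54,"dz":-30,"spin":-3}
    - {"dx":-80,"dy":-86,"dz":-50,"spin":-5}
    - {"dx":-110,"dy":-118,"dz":-70,"spin":-7}
    - {"dx":-140,"dy":-150,"dz":-87,"spin":-9}
    - {"dx":-170,"dy":-183,"dz":-87,"spin":-11}
    - {"dx":-200,"dy":-215,"dz":-87,"spin":-13}
    - {"dx":-230,"dy":-247,"dz":-87,"spin":-14}
    - {"dx":-260,"dy":-279,"dz":-87,"spin":-14}
    - {"dx":-290,"dy":-311,"dz":-87,"spin":-14}

```text
t: 2.35
position: [0.3895, 0.2883, 0.3012]
ee_rot: [0.0, 0.023, 1.0, 0.0]
force: [0.9, 0.8, -0.5]
gripper_width: 0.091
finger_force: 0.0
```

>>> send_rows:
  steps:
    - {"dx":-20,"dy":-40,"dz":0,"spin":0}
    - {"dx":-40,"dy":-80,"dz":0,"spin":0}
    - {"dx":-65,"dy":-120,"dz":0,"spin":0}
    - {"dx":-90,"dy":-160,"dz":0,"spin":0}
    - {"dx":-110,"dy":-195,"dz":0,"spin":0}
    - {"dx":-120,"dy":-217,"dz":0,"spin":0}
    - {"dx":-120,"dy":-217,"dz":0,"spin":0}
    - {"dx":-120,"dy":-217,"dz":0,"spin":0}

```text
t: 3.15
position: [0.499, 0.0675, 0.3009]
ee_rot: [-0.0, 0.023, 1.0, 0.0]
force: [-0.1, 0.8, 0.1]
gripper_width: 0.0909
finger_force: 0.0
```

Run:
```python
from h import *
np.set_printoptions(precision=4,suppress=True)
p=manip.get_image("wrist");cv2.imwrite("pics/w1.png",p["color"])
s=manip.observe();print(s["t"],s["position"],s["ee_rot"],s["joint_pos"])
for th,z in (("knob_grip",.105),("tube_cap",.1305)):
    L=manip.landmark_of(th,p)
    if L:
        b=L[0];print(th,np.round(b["location"],1),round(b["confidence"],2),bydepth(p,b["location"]),atz(p,b["location"],z))
K=p["K"];v,u=np.mgrid[0:384,0:512];z=p["range_z"]
X=np.stack([(u-K[0,2])/K[0,0]*z,-(v-K[1,2])/K[1,1]*z,-z],-1)@p["cam_to_world"][:3,:3].T+p["cam_to_world"][:3,3]
hsv=cv2.cvtColor(p["color"],cv2.COLOR_BGR2HSV)
for n,(h0,h1,zl,zh,x0,x1) in dict(red=(172,180,.108,.12,.45,.53),red2=(0,5,.108,.12,.45,.53),blue=(105,130,.137,.148,.5,.7),orange=(5,20,.137,.148,.5,.7),anycap=(0,180,.138,.148,.54,.7)).items():
    m=(hsv[...,0]>=h0)&(hsv[...,0]<=h1)&((hsv[...,1]>100)|(n=="anycap"))&(z>0)&(X[...,2]>zl)&(X[...,2]<zh)&(X[...,0]>x0)&(X[...,0]<x1)
    if m.sum()>10:
        pts=X[m]; print(n,m.sum(),np.median(pts[:,2]),cv2.minAreaRect(pts[:,:2].astype(np.float32)))
        if n=="anycap":
            for y in (-.01,.065,.14):
                q=pts[abs(pts[:,1]-y)<.03]; 
                if len(q): print(y,len(q),cv2.minEnclosingCircle(q[:,:2].astype(np.float32)),np.median(q[:,2]))
```

```text
3.2 [0.4988 0.0681 0.3009] [-0.0001  0.0228  0.9997  0.0001] [ 0.0892 -0.0427  2.0612  0.0002  1.1233 -1.436 ]
knob_grip [168.1 250.6] 0.83 [0.4925 0.0625 0.1155] [0.4945 0.0623 0.105 ]
tube_cap [256.2 252.6] 0.61 [0.5919 0.0602 0.143 ] [0.5983 0.0598 0.1305]
red2 348 0.11572727442686798 ((0.4928274154663086, 0.0641973689198494), (0.011632611975073814, 0.045302074402570724), 87.41665649414062)
blue 355 0.14373024016704727 ((0.5896525979042053, 0.060798682272434235), (0.030891072005033493, 0.017242494970560074), 85.94725036621094)
orange 373 0.14364183074907988 ((0.5929555892944336, 0.1339825838804245), (0.03146424517035484, 0.01864558458328247), 89.9635009765625)
anycap 1031 0.1437552757383222 ((0.5905253887176514, 0.06186685711145401), (0.17644140124320984, 0.019238710403442383), 87.85441589355469)
-0.01 315 ((0.5897740125656128, -0.01213759370148182), 0.01573297008872032) 0.14381368103514547
0.065 350 ((0.5948175191879272, 0.05999383330345154), 0.016198908910155296) 0.14375789912483758
0.14 366 ((0.598185658454895, 0.13404133915901184), 0.016295690089464188) 0.14365366409158387
```

View pics/w1.png

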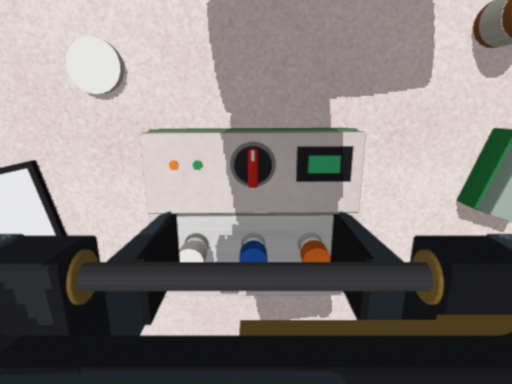

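>>> send_rows:
  steps:
    - {"dx":2,"dy":-2,"dz":30}
    - {"dx":5,"dy":-4,"dz":70}
    - {"dx":6,"dy":-4,"dz":110}
    - {"dx":6,"dy":-4,"dz":150}
    - {"dx":6,"dy":-4,"dz":180}
    - {"dx":6,"dy":-4,"dz":198}
    - {"dx":6,"dy":-4,"dz":205}
    - {"dx":6,"dy":-4,"dz":205}
    - {"dx":6,"dy":-4,"dz":205}
  grip: 50
  grip_force: 15

```text
schema error: expected keys dx, dy, dz, spin
```

>>> send_rows:
  steps:
    - {"dx":0}
    - {"dx":0}
    - {"dx":0}
    - {"dx":0}
    - {"dx":0}
    - {"dx":0}
  grip: 5
  grip_force: 15

```text
schema error: expected keys dx, dy, dz, spin
```

>>> send_rows:
  steps:
    - {"dx":2,"dy":-2,"dz":30,"spin":0}
    - {"dx":5,"dy":-4,"dz":70,"spin":0}
    - {"dx":6,"dy":-4,"dz":110,"spin":0}
    - {"dx":6,"dy":-4,"dz":150,"spin":0}
    - {"dx":6,"dy":-4,"dz":180,"spin":0}
    - {"dx":6,"dy":-4,"dz":198,"spin":0}
    - {"dx":6,"dy":-4,"dz":205,"spin":0}
    - {"dx":6,"dy":-4,"dz":205,"spin":0}
    - {"dx":6,"dy":-4,"dz":205,"spin":0}
  grip: 50
  grip_force: 15

```text
t: 4.2
position: [0.4935, 0.0644, 0.0969]
ee_rot: [0.001, 0.022, 1.0, 0.0]
force: [-0.0, -0.1, 0.1]
gripper_width: 0.0503
finger_force: 0.0
```

>>> send_rows:
  steps:
    - {"dx":0,"dy":0,"dz":0,"spin":0}
    - {"dx":0,"dy":0,"dz":0,"spin":0}
    - {"dx":0,"dy":0,"dz":0,"spin":0}
    - {"dx":0,"dy":0,"dz":0,"spin":0}
    - {"dx":0,"dy":0,"dz":0,"spin":0}
    - {"dx":0,"dy":0,"dz":0,"spin":0}
  grip: 5
  grip_force: 15

```text
t: 4.8
position: [0.4931, 0.065, 0.0961]
ee_rot: [0.0, 0.023, 1.0, 0.001]
force: [-0.6, 14.6, 1.8]
gripper_width: 0.0121
finger_force: 15.0
```

>>> send_rows:
  steps:
    - {"dx":0,"dy":1,"dz":0,"spin":7}
    - {"dx":0,"dy":1,"dz":0,"spin":15}
    - {"dx":0,"dy":1,"dz":0,"spin":23}
    - {"dx":0,"dy":1,"dz":0,"spin":31}
    - {"dx":0,"dy":1,"dz":0,"spin":39}
    - {"dx":0,"dy":1,"dz":0,"spin":46}
    - {"dx":0,"dy":1,"dz":0,"spin":52}
    - {"dx":0,"dy":1,"dz":0,"spin":57}
    - {"dx":0,"dy":1,"dz":0,"spin":60}
    - {"dx":0,"dy":1,"dz":0,"spin":60}

```text
t: 5.8
position: [0.4928, 0.0647, 0.0961]
ee_rot: [-0.0, 0.52, 0.854, -0.0]
force: [-3.0, -4.3, 5.5]
gripper_width: 0.0119
finger_force: 15.0
```

```bash
python3 -c "
from h import *
s=manip.observe();print(s['t'],s['position'],s['ee_rot'],s['force'],s['wrist_torque'],s['joint_pos'])"
```

```text
5.8 [0.49276938 0.06467502 0.09607688] [-1.23615576e-04  5.20192270e-01  8.54049073e-01 -4.10384098e-04] [-3.04743938 -4.28948951  5.45706187] [-0.84007448  0.55233314  0.14060227] [ 8.38830452e-02  2.51093441e-01  2.18556324e+00 -7.97051693e-04
  7.05619943e-01 -3.92154144e-01]
```

>>> send_rows:
  steps:
    - {"dx":0,"dy":0,"dz":0,"spin":2}
    - {"dx":0,"dy":0,"dz":0,"spin":4}
    - {"dx":0,"dy":0,"dz":0,"spin":5}
    - {"dx":0,"dy":0,"dz":0,"spin":6}
    - {"dx":0,"dy":0,"dz":0,"spin":6}
    - {"dx":0,"dy":0,"dz":0,"spin":6}

```text
t: 6.4
position: [0.4928, 0.0646, 0.096]
ee_rot: [-0.0, 0.563, 0.826, -0.0]
force: [-2.5, -4.5, 5.8]
gripper_width: 0.0128
finger_force: 15.4
```

```bash
python3 -c "
from h import *
s=manip.observe();print(s['t'],s['position'],s['ee_rot'],s['force'],s['wrist_torque'],2*(88.7-np.degrees(np.arctan2(s['ee_rot'][2],s['ee_rot'][1])))) "
```

```text
6.4 [0.49277316 0.06464582 0.09604443] [-1.83996900e-05  5.63156346e-01  8.26350242e-01 -4.55237181e-04] [-2.48071818 -4.51134711  5.80465897] [-0.83480091  0.56982942  0.57888474] 65.94873284778596
```

>>> send_rows:
  steps:
    - {"dx":0,"dy":0,"dz":0,"spin":6}
    - {"dx":0,"dy":0,"dz":0,"spin":6}
    - {"dx":0,"dy":0,"dz":0,"spin":6}
    - {"dx":0,"dy":0,"dz":0,"spin":6}
    - {"dx":0,"dy":0,"dz":0,"spin":6}
    - {"dx":0,"dy":0,"dz":0,"spin":6}
  grip: 80

```text
t: 7.0
position: [0.4931, 0.065, 0.096]
ee_rot: [0.0, 0.606, 0.796, 0.0]
force: [-0.4, -0.6, 0.3]
gripper_width: 0.0578
finger_force: 0.0
```

>>> send_rows:
  steps:
    - {"dx":0,"dy":0,"dz":-20,"spin":0}
    - {"dx":0,"dy":0,"dz":-50,"spin":0}
    - {"dx":0,"dy":0,"dz":-90,"spin":-8}
    - {"dx":0,"dy":0,"dz":-120,"spin":-16}
    - {"dx":0,"dy":0,"dz":-144,"spin":-24}
    - {"dx":0,"dy":0,"dz":-144,"spin":-32}
    - {"dx":0,"dy":0,"dz":-144,"spin":-40}
    - {"dx":0,"dy":0,"dz":-144,"spin":-48}
    - {"dx":0,"dy":0,"dz":-144,"spin":-56}
    - {"dx":0,"dy":0,"dz":-144,"spin":-64}
  grip: 80

```text
t: 8.0
position: [0.493, 0.065, 0.24]
ee_rot: [0.0, 0.089, 0.996, 0.0]
force: [0.1, -1.1, -0.3]
gripper_width: 0.0802
finger_force: 0.0
```

>>> send_rows:
  steps:
    - {"dx":12,"dy":-2,"dz":0,"spin":-4}
    - {"dx":30,"dy":-6,"dz":0,"spin":-7.6}
    - {"dx":42,"dy":-8,"dz":0,"spin":-7.6}
    - {"dx":42,"dy":-8,"dz":0,"spin":-7.6}
    - {"dx":42,"dy":-8,"dz":0,"spin":-7.6}
  grip: 52

```text
t: 8.5
position: [0.4507, 0.0649, 0.2403]
ee_rot: [0.0, 0.027, 1.0, 0.0]
force: [-0.1, 0.5, -0.0]
gripper_width: 0.0521
finger_force: 0.0
```

Run:
```python
from h import *
np.set_printoptions(precision=4,suppress=True)
p=manip.get_image("wrist");cv2.imwrite("pics/w2.png",p["color"])
s=manip.observe();print(s["t"],s["position"],s["ee_rot"])
K=p["K"];v,u=np.mgrid[0:384,0:512];z=p["range_z"]
X=np.stack([(u-K[0,2])/K[0,0]*z,-(v-K[1,2])/K[1,1]*z,-z],-1)@p["cam_to_world"][:3,:3].T+p["cam_to_world"][:3,3]
hsv=cv2.cvtColor(p["color"],cv2.COLOR_BGR2HSV)
m=(hsv[...,0]<6)&(hsv[...,1]>100)&(abs(X[...,2]-.114)<.006)&(abs(X[...,0]-.49)<.04)
print("red",cv2.minAreaRect(X[m][:,:2].astype(np.float32)))
m=(abs(X[...,2]-.143)<.005)&(abs(X[...,0]-.598)<.04);q=X[m]
for y in(-.015,.06,.134):
    a=q[abs(q[:,1]-y)<.03]
    if len(a):print(y,len(a),cv2.minEnclosingCircle(a[:,:2].astype(np.float32)),np.median(a[:,2]))
L=manip.landmark_of("tube_cap",p)
if L: print(L[0],atz(p,L[0]["location"],.1305))
```

```text
8.55 [0.4509 0.0649 0.2402] [0.0004 0.0267 0.9996 0.    ]
red ((0.4927343428134918, 0.06451861560344696), (0.011678323149681091, 0.04606267437338829), 85.465087890625)
-0.015 1 ((0.5834113359451294, -0.0024513432290405035), 9.999999747378752e-05) 0.13855446600627475
0.06 95 ((0.5868552923202515, 0.06110715866088867), 0.013042767532169819) 0.14121011181676724
{'location': [323.3, 258.3], 'confidence': 0.86} [0.5984 0.0604 0.1305]
```

View pics/w2.png

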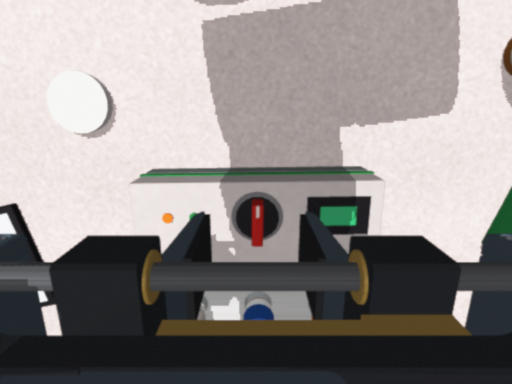

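>>> send_rows:
  steps:
    - {"dx":-25,"dy":0,"dz":0,"spin":0}
    - {"dx":-65,"dy":1,"dz":0,"spin":0}
    - {"dx":-105,"dy":2,"dz":0,"spin":0}
    - {"dx":-135,"dy":3,"dz":10,"spin":0}
    - {"dx":-147,"dy":3,"dz":35,"spin":0}
    - {"dx":-147,"dy":3,"dz":65,"spin":0}
    - {"dx":-147,"dy":3,"dz":95,"spin":0}
    - {"dx":-147,"dy":3,"dz":118,"spin":0}
    - {"dx":-147,"dy":3,"dz":128,"spin":0}
    - {"dx":-147,"dy":3,"dz":128,"spin":0}

```text
t: 9.6
position: [0.5968, 0.06, 0.1107]
ee_rot: [-0.001, 0.026, 1.0, -0.0]
force: [0.3, -0.7, 0.3]
gripper_width: 0.0522
finger_force: 0.0
```

>>> send_rows:
  steps:
    - {"dx":0,"dy":0,"dz":0,"spin":0}
    - {"dx":0,"dy":0,"dz":0,"spin":0}
    - {"dx":0,"dy":0,"dz":0,"spin":0}
    - {"dx":0,"dy":0,"dz":0,"spin":0}
    - {"dx":0,"dy":0,"dz":0,"spin":0}
    - {"dx":0,"dy":0,"dz":0,"spin":0}
  grip: 25
  grip_force: 8

```text
t: 10.2
position: [0.5981, 0.0602, 0.1131]
ee_rot: [0.001, 0.026, 1.0, 0.0]
force: [0.2, -0.5, 6.4]
gripper_width: 0.0338
finger_force: 8.0
```

>>> send_rows:
  steps:
    - {"dx":0,"dy":0,"dz":-5,"spin":0}
    - {"dx":0,"dy":0,"dz":-15,"spin":0}
    - {"dx":0,"dy":0,"dz":-26,"spin":0}
    - {"dx":0,"dy":0,"dz":-37,"spin":0}
    - {"dx":0,"dy":0,"dz":-48,"spin":0}
    - {"dx":0,"dy":0,"dz":-54,"spin":0}
    - {"dx":0,"dy":0,"dz":-54,"spin":0}
    - {"dx":0,"dy":0,"dz":-54,"spin":0}

```text
t: 11.0
position: [0.597, 0.0601, 0.1658]
ee_rot: [-0.0, 0.026, 1.0, -0.0]
force: [-0.3, -0.4, -0.3]
gripper_width: 0.0338
finger_force: 8.0
```

Run:
```python
from h import *
a,b=[manip.get_image(n)["color"] for n in("scene","side")]
cv2.imwrite("pics/l.png",np.hstack([cv2.resize(a[140:270,190:340],(400,347)),cv2.resize(b[110:240,200:350],(400,347))]))
s=manip.observe();print(s["t"],s["position"],s["force"],s["wrist_torque"],s["gripper_width"])
```

```text
11.1 [0.59683867 0.06008285 0.16542319] [-0.13556387  0.02185397 -0.70362535] [0.05440783 0.00071604 0.0075154 ] 0.03371318288219155
```

View pics/l.png

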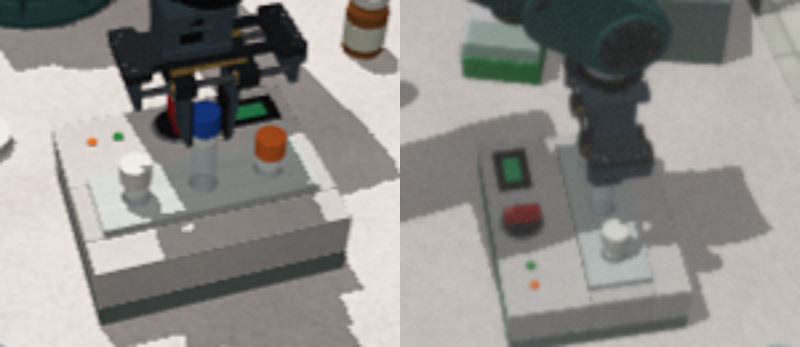

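>>> send_rows:
  steps:
    - {"dx":0,"dy":0,"dz":-4,"spin":0}
    - {"dx":-9,"dy":0,"dz":-5,"spin":0}
    - {"dx":-18,"dy":0,"dz":-5,"spin":0}
    - {"dx":-26,"dy":0,"dz":-4,"spin":0}
    - {"dx":-34,"dy":0,"dz":-3,"spin":0}
    - {"dx":-42,"dy":0,"dz":-1,"spin":0}
    - {"dx":-50,"dy":0,"dz":1.5,"spin":0}
    - {"dx":-57,"dy":0,"dz":5,"spin":0}
    - {"dx":-64,"dy":0,"dz":8.5,"spin":0}
    - {"dx":-71,"dy":0,"dz":13,"spin":0}
  grip_force: 6

```text
t: 12.1
position: [0.6686, 0.0563, 0.1526]
ee_rot: [-0.0, 0.026, 1.0, -0.0]
force: [-1.2, 0.2, 0.4]
gripper_width: 0.0339
finger_force: 6.0
```

Run:
```python
from h import *
a,b=[manip.get_image(n)["color"] for n in("scene","side")]
cv2.imwrite("pics/t.png",np.hstack([cv2.resize(a[140:270,190:340],(400,347)),cv2.resize(b[110:240,200:350],(400,347))]))
s=manip.observe();print(s["t"],s["position"],s["force"],s["wrist_torque"],s["gripper_width"])
```

```text
12.2 [0.66851403 0.0562927  0.15212489] [-0.10244646 -0.25628366 -0.17596189] [ 0.03635792  0.04527259 -0.01889664] 0.03371257439045451
```

View pics/t.png

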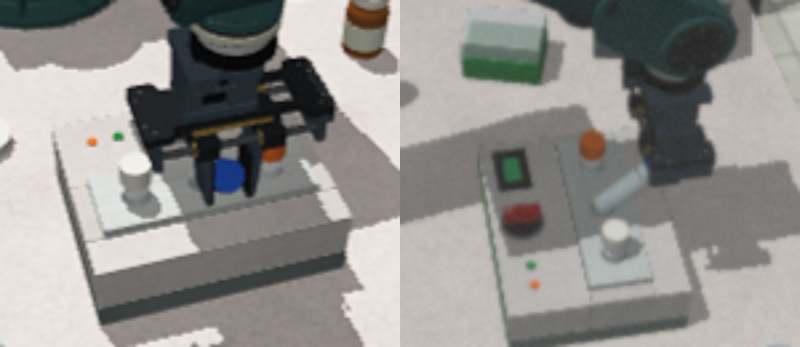

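>>> send_rows:
  steps:
    - {"dx":0,"dy":0,"dz":0,"spin":0}
    - {"dx":0,"dy":0,"dz":0,"spin":0}
    - {"dx":0,"dy":0,"dz":-5,"spin":0}
    - {"dx":0,"dy":0,"dz":-15,"spin":0}
    - {"dx":0,"dy":0,"dz":-30,"spin":0}
    - {"dx":0,"dy":0,"dz":-50,"spin":0}
    - {"dx":0,"dy":0,"dz":-70,"spin":0}
    - {"dx":0,"dy":0,"dz":-90,"spin":0}
    - {"dx":0,"dy":0,"dz":-100,"spin":0}
    - {"dx":0,"dy":0,"dz":-100,"spin":0}
  grip_force: 25

```text
t: 13.2
position: [0.6689, 0.0564, 0.2553]
ee_rot: [0.002, 0.026, 1.0, 0.0]
force: [0.1, 0.1, -0.9]
gripper_width: 0.0334
finger_force: 25.0
```

>>> send_rows:
  steps:
    - {"dx":1,"dy":-10,"dz":0,"spin":0}
    - {"dx":3,"dy":-30,"dz":0,"spin":0}
    - {"dx":7,"dy":-60,"dz":0,"spin":0}
    - {"dx":11,"dy":-95,"dz":0,"spin":0}
    - {"dx":15,"dy":-130,"dz":0,"spin":0}
    - {"dx":19,"dy":-165,"dz":0,"spin":0}
    - {"dx":23,"dy":-200,"dz":0,"spin":0}
    - {"dx":27,"dy":-235,"dz":0,"spin":0}
    - {"dx":31,"dy":-265,"dz":0,"spin":0}
    - {"dx":35,"dy":-290,"dz":0,"spin":0}

```text
t: 14.2
position: [0.6163, -0.2342, 0.2519]
ee_rot: [-0.001, 0.027, 1.0, 0.0]
force: [0.0, -0.6, -0.3]
gripper_width: 0.0334
finger_force: 25.0
```

>>> send_rows:
  steps:
    - {"dx":2,"dy":-20,"dz":2,"spin":0}
    - {"dx":4,"dy":-40,"dz":10,"spin":0}
    - {"dx":6,"dy":-60,"dz":25,"spin":0}
    - {"dx":8,"dy":-72,"dz":40,"spin":0}
    - {"dx":8,"dy":-80,"dz":55,"spin":0}
    - {"dx":8,"dy":-80,"dz":68,"spin":0}
    - {"dx":8,"dy":-80,"dz":76,"spin":0}
    - {"dx":8,"dy":-80,"dz":76,"spin":0}
    - {"dx":8,"dy":-80,"dz":76,"spin":0}

```text
t: 15.1
position: [0.6061, -0.3103, 0.1772]
ee_rot: [0.0, 0.026, 1.0, -0.0]
force: [0.1, -0.3, -0.4]
gripper_width: 0.0334
finger_force: 25.0
```

Run:
```python
from h import *
np.set_printoptions(precision=4,suppress=True)
P={n:manip.get_image(n) for n in("scene","side")}
s=manip.observe();print(s["t"],s["position"],s["ee_rot"],s["force"],s["gripper_width"])
for n,p in P.items():
    K=p["K"];v,u=np.mgrid[0:384,0:512];z=p["range_z"]
    X=np.stack([(u-K[0,2])/K[0,0]*z,-(v-K[1,2])/K[1,1]*z,-z],-1)@p["cam_to_world"][:3,:3].T+p["cam_to_world"][:3,3]
    m=(z>0)&(abs(X[...,2]-.0125)<.0045)&(abs(X[...,0]-.574)<.12)&(abs(X[...,1]+.31)<.12)
    print(n,"pad",cv2.minAreaRect(X[m][:,:2].astype(np.float32)))
    q=np.array(s["position"]);m=(z>0)&(X[...,2]>.07)&(X[...,2]<.25)&(abs(X[...,0]-.58)<.08)&(abs(X[...,1]+.31)<.016)
    hsv=cv2.cvtColor(p["color"],cv2.COLOR_BGR2HSV);b=m&(hsv[...,0]>105)&(hsv[...,0]<125)&(hsv[...,1]>150)
    print("cap",b.sum(),X[b].mean(0) if b.any() else "")
for th in("tube","tube_mid","tube_cap"):
    rs=[]
    for n,p in P.items():
        L=manip.landmark_of(th,p)
        if L: print(th,n,np.round(L[0]["location"],1),round(L[0]["confidence"],2));rs.append(ray(p,L[0]["location"]))
    if len(rs)>1:print("  TRI",tri(rs))
a,b=[P[n]["color"] for n in("scene","side")]
cv2.imwrite("pics/f.png",np.hstack([cv2.resize(a[150:290,80:230],(400,373)),cv2.resize(b[200:340,220:370],(400,373))]))
```

```text
15.2 [ 0.6063 -0.3106  0.1777] [ 0.0005  0.0259  0.9997 -0.0003] [ 0.1324  0.6065 -0.1018] 0.033642429407997936
scene pad ((0.5744462609291077, -0.3142675459384918), (0.16243912279605865, 0.11943796277046204), 10.061790466308594)
cap 147 [ 0.6126 -0.31    0.2015]
side pad ((0.5652896761894226, -0.31587937474250793), (0.21333540976047516, 0.1676943302154541), 30.299545288085938)
cap 0 
tube scene [217.8 126.2] 0.51
tube side [282.8 284.1] 0.61
  TRI [ 0.533  -0.3124  0.1191]
tube_mid scene [213.3 125. ] 0.69
tube_mid side [274.3 297.2] 0.66
  TRI [ 0.5657 -0.3107  0.1632]
tube_cap scene [213.  122.9] 0.57
tube_cap side [190.  245.5] 0.58
  TRI [ 0.5354 -0.214   0.2718]
```

View pics/f.png

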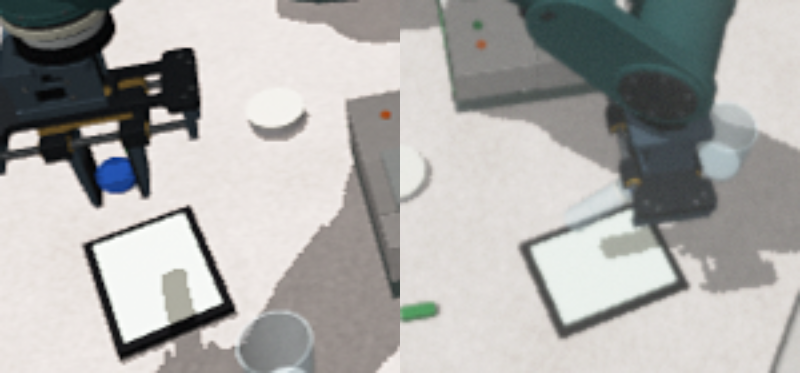

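>>> send_rows:
  steps:
    - {"dx":0,"dy":-2,"dz":1,"spin":0}
    - {"dx":0,"dy":-4,"dz":2,"spin":0}
    - {"dx":0,"dy":-4,"dz":2,"spin":0}
    - {"dx":0,"dy":-4,"dz":2,"spin":0}
    - {"dx":0,"dy":-4,"dz":2,"spin":0}

```text
t: 16.0
position: [0.6055, -0.3149, 0.1749]
ee_rot: [-0.0, 0.026, 1.0, 0.0]
force: [-0.4, -0.2, -1.3]
gripper_width: 0.0333
finger_force: 25.0
```

Run:
```python
from h import *
np.set_printoptions(precision=4,suppress=True)
P={n:manip.get_image(n) for n in("scene","side","wrist")}
s=manip.observe();print(s["t"],s["position"])
p=P["scene"];K=p["K"];v,u=np.mgrid[0:384,0:512];z=p["range_z"]
X=np.stack([(u-K[0,2])/K[0,0]*z,-(v-K[1,2])/K[1,1]*z,-z],-1)@p["cam_to_world"][:3,:3].T+p["cam_to_world"][:3,3]
hsv=cv2.cvtColor(p["color"],cv2.COLOR_BGR2HSV)
m=(z>0)&(hsv[...,0]>105)&(hsv[...,0]<125)&(hsv[...,1]>150)&(abs(X[...,0]-.6)<.05)&(abs(X[...,1]+.314)<.03)
q=X[m]
for i in range(6):
    c=np.median(q,0) if i==0 else q.mean(0);n=np.linalg.svd(q-c)[2][2];r=(q-c)@n;q=q[abs(r)<max(.0012,1.5*r.std())]
n*=np.sign(n[2]);print("cap plane n",n,"tilt",np.degrees(np.arccos(n[2])),len(q),q.mean(0),r.std())
for th in("tube","tube_mid"):
    rs=[]
    for k,p in P.items():
        L=manip.landmark_of(th,p)
        if L and L[0]["confidence"]>.4: print(th,k,np.round(L[0]["location"],1),round(L[0]["confidence"],2));rs.append(ray(p,L[0]["location"]))
    if len(rs)>1:print("  TRI",tri(rs))
cv2.imwrite("pics/w3.png",P["wrist"]["color"])
```

```text
16.15 [ 0.6055 -0.3148  0.175 ]
cap plane n [ 0.7154 -0.0253  0.6983] tilt 45.7113601739197 81 [ 0.6122 -0.3163  0.1988] 0.0008154229573175239
tube scene [216.2 127.3] 0.57
tube side [281.6 284. ] 0.83
tube wrist [109.  255.5] 0.65
  TRI [ 0.5323 -0.3099  0.1229]
tube_mid scene [213.5 127.1] 0.66
tube_mid side [276.5 298. ] 0.53
tube_mid wrist [178.7 252.3] 0.96
  TRI [ 0.5688 -0.3121  0.1608]
```

View pics/w3.png

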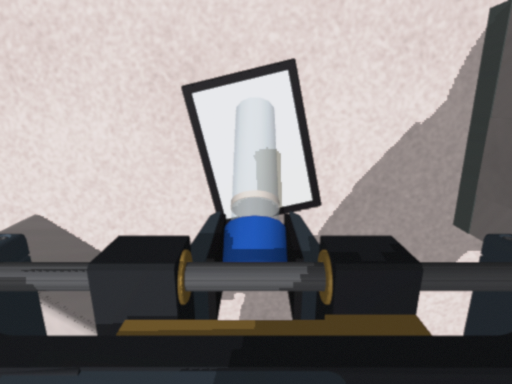

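>>> send_rows:
  steps:
    - {"dx":-2,"dy":0,"dz":-1,"spin":0}
    - {"dx":-4,"dy":0,"dz":-2,"spin":0}
    - {"dx":-4,"dy":0,"dz":-2,"spin":0}
    - {"dx":-4,"dy":0,"dz":-2,"spin":0}
    - {"dx":-4,"dy":0,"dz":-2,"spin":0}
    - {"dx":-4,"dy":0,"dz":-2,"spin":0}
    - {"dx":-4,"dy":0,"dz":-2,"spin":0}

```text
t: 17.15
position: [0.6095, -0.315, 0.1769]
ee_rot: [-0.0, 0.026, 1.0, 0.0]
force: [1.1, 0.2, -0.3]
gripper_width: 0.033
finger_force: 25.0
```

```bash
python3 -c "
from h import *
s=manip.observe();print(s['t'],s['position'],s['joint_vel'],s['gripper_width']);print(manip.sign_off())"
```

```text
17.15 [ 0.60947129 -0.31503785  0.17690657] [-5.11214696e-04 -2.64800130e-04  7.73719190e-04 -1.25201856e-03
  6.03960028e-05 -6.72080651e-04] 0.032956325224735517
the job is handed in; nothing more can be done
None
```

I turned the red knob to its stop and it sprang back. The blue-capped tube is now held over the middle of the light pad, cap up, at a measured slant of about 46° with its middle about 15 cm above the pad. The job was handed in at 17 s; no verdict came back.

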